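# Load a module under the spring flap of a bench clamp

### The job

Press the clamp's long press bar down with one fingertip to hold its spring-closed flap open, and meanwhile, with the other fingertip, push the module along the channel under the flap until it is fully home against the end stop; only then let go, so that the flap closes onto the module and grips it, and move clear. Do not let the flap come down on the module on the way, do not lift the module off the channel floor, and leave the solder reel, jar, tin and screwdriver where they are.

Things in the scene. Friction and masses are not known exactly. Their poses are not given: they have to be found in the camera images.
- clamp: Steel bench clamp with a grey flap and press bar, fixed to the bench. Origin: at bench level, on the channel's centre line, under the lip's front face; x runs along the channel in the loading direction, y left, z up (mm below are in this frame). Base plate x -146 to 60, y -40 to 82, 6 thick. Channel floor z = 12, x -140 to 52; low side rails, inner faces y = +-21.5, top z = 17.
- end_stop (a point): Top middle of the face of the end stop, a steel block across the far end of the channel: clamp x = 45, y = 0, z = 32 mm; the face reaches down to the channel floor.
- hinge_rod (a point): Point on the axis of the flap's hinge rod: clamp x = -60, y = 28, z = 40 mm. The rod is 8 mm thick, runs along clamp x from -140 to 38, between two posts 46 mm high (x -146 to -140 and 39 to 45, y 21 to 35). The flap plate is on its -y side, the press bar on its +y side.
- lip (a point): Bottom of the front face of the lip, a 12 mm wide, 6 mm thick tab hanging from the flap's plate: clamp x = 0, y = -14, z = 28 mm when shut, so it bars the way of the module, whose top is at z = 36; it rises with the flap. The plate spans x 0 to 38, y -24 to 34, z 39 to 43 when shut, and is up to 68 mm high when open.
- press_bar (a point): Point on top of the press bar, a steel plate beside the channel: clamp x = -60, y = 62, z = 32.5 mm when shut; moves with the flap. The bar spans x -140 to 20, y 35 to 76 and slopes up away from the channel by 0.2 rad when shut. Pushing it down anywhere along it raises the flap; a fingertip can slide along it in x while pressing.
- flap (a joint): Opening of the flap, rad: 0 shut, 0.5 fully open. A spring shuts it: on the line y = 62 mm the press bar takes about 3 N at first, 4 to 8 N at 0.4 rad; 0.1 rad lowers that line by about 3 mm (at 0.36 rad it is about 21 mm above the bench). The lip clears the module above about 0.23 rad; with the module home and the bar let go, the flap rests on it at about 0.21 rad.
- module: The aluminium-cased electronic module, a 70 x 40 x 24 mm block (x, y, z), 0.09 to 0.18 kg, with a dark terminal strip at its rear (-x) end. Origin: centre of its underside. It starts lying in the clamp's channel with its axes parallel to the clamp's, its nose 10 to 35 mm short of the lip. Fully home (nose on the end stop) its origin is at clamp x = 10 mm, so that its rear end stands 25 mm out in front of the lip.
- reel: Bystander: solder reel standing on its flange, 54 mm across, 40 mm high. Origin: centre of underside.
- jar: Bystander: amber glass jar with black cap, 48 mm across, 65 mm high. Origin: centre of underside.
- tin: Bystander: round dark tin with brass wool for tip cleaning, 64 mm across, 32 mm high. Origin: centre of underside.
- screwdriver: Bystander: screwdriver lying on the bench, 170 mm long along its x axis. Origin: on the bench under the middle of it.
Not all that is in view belongs to the job. Of the things like the clamp, leave any that is pink; of the rest the larger one is meant.

How it is judged:
On the way, in this order (a step that is already met when the one before it is completed fails the run):
1. the flap is held open by a finger while the module is still in front of the lip (value of joint flap above 0.25 rad and contact force between the fingers and clamp above 0.4 N and x of module in the frame of clamp below -0.0325 m), for 0.2 s.
2. a finger pushes the module under the lip while the flap is still held open (value of joint flap above 0.235 rad and contact force between the fingers and clamp above 0.4 N and contact force between the fingers and module above 0.05 N and x of module in the frame of clamp above -0.028 m), for 0.04 s.
3. the module is home (within 4 mm of the end stop) with the flap still held open (value of joint flap above 0.235 rad and contact force between the fingers and clamp above 0.4 N and x of module in the frame of clamp above 0.006 m), for 0.1 s.
At the end, for the whole second after the job is handed in: The module lies flat on the channel floor, its nose within 4 mm of the end stop, at rest, and the flap has closed onto it (flap between 0.14 and 0.28 rad) (x of module in the frame of clamp above 0.006 m and height (world z) of module below 0.015 m and angle between module's own z axis and vertical below 0.06 rad and value of joint flap between 0.14 and 0.28 rad and linear speed of module below 0.01 m/s); the robot touches nothing.
It fails at once if the flap comes down onto the module before it is home (x of module in the frame of clamp between -0.03 and 0.004 m and value of joint flap below 0.218 rad).
It fails at once if the module is lifted more than 8 mm off the channel floor or tipped (height (world z) of module above 0.02 m or angle between module's own z axis and vertical above 0.2 rad).
It fails at once if the reel, jar, tin or screwdriver is moved more than 25 mm (distance of any of reel, jar, tin, screwdriver from where it was at the start of the episode above 0.025 m).
It also fails if it takes over 40 s, if anything falls off the work surface, if the arm or the gripper's body presses on something with over 40 N, if the wrist force passes 120 N, or if a joint passes its speed limit or range.

### The arm

A 6-joint arm with a two-finger parallel gripper is mounted at the origin on the work surface. World frame = base frame: x ahead of the robot, y to its left, z up, the work surface at z = 0. Lengths are in m, angles in rad, forces in N, time in s.
With the tool pointing down it reaches from about 0.375 to 0.975 m from the base axis. Payload 3.8 kg.
Tool frame: the origin (TCP) lies at the very end of the fingers, on their centre line; the grasp point (between the pads) lies 19 mm behind it; y points along the fingers, x is the direction in which the jaws open and shut, and the axes are right-handed (so a half turn about y gives the same grasp; the last joint's range is limited). The gripper opens to 85 mm and grips with 20 to 120 N. Pads are 22 mm wide; open, the fingers measure 114 mm over their backs; the gripper's body (76 mm by 85 mm) begins 54 mm behind the grasp point. The pads swing forward as they close: fully open they stand 13 mm farther back than shut.
Start: joints at [1.202, 0.264, 1.604, -0, 1.274, -0.037], TCP at [0.22, 0.638, 0.231] pointing down, gripper open.
Joint ranges: [-2.63, 2.63], [-0.94, 2.18], [0.31, 2.57], [-1.31, 4.45], [0, 2.66], [-2.55, 2.55]. Speed limits (rad/s): [2.57, 2.57, 3.14, 3.14, 3.14, 3.14].

### API

Orientations are given as a rotation vector (axis times angle).
In Python, from workcell import bot, cams gives the robot as it stands.
- The arm moves only by the tool play_rows, never from a script. Its argument "motion" is a list of rows, each a list of 2 entries, a list of its own where there are three numbers: the shift along the world's x, y, z normalised to -1 to 1, where 1 is 400 mm, then the turn, a rotation vector about the world's x, y, z normalised to -1 to 1, where 1 is pi/4 rad. In form: [[[tx, ty, tz], [ax, ay, az]], ...]. A call has 1 to 10 rows; each row is the pose to reach, as a shift and turn from the pose commanded when the call began; what a row does not reach only later rows make up. A row lasts 1/8 s, in which the tool goes at most 62.5 mm and 10.7 degrees, less where a joint would pass 70% of its speed; a pose out of reach is approached as far as the arm can. A call with a number of a shift or a turn outside -1 to 1 is refused whole. A call with a gripper value outside its range is refused whole. "gripper" is the closure, from 0 (fully open) to 1 (shut), set as the call begins (left out, the last holds). The fingers move at their own pace and stop on an object; "squeeze" is the grip in N (left out, the last holds). Time passes only in rows, so rows that repeat a pose let the fingers close. It gives the time, the measured TCP pose, the force and the opening at its end, in the units of the state.
- bot.read_state(): the state, without advancing time (a new reading comes with each control period).
- cams.read_camera(name): name is "side" or "top"; returns (picture, depth): 420x560x3 uint8, red, green, blue; 420x560 float32, m along the optical axis (not along the pixel's ray), 0 where there is no reading.
- cams.calibration(name): a dict with "mtx" (3x3 intrinsics, pixels), "R" (3x3) and "t" (3): a world point X has camera coordinates R X + t. Camera axes: x right, y down, z forward; pixel columns grow to the right and rows downward; lengths in m; the calibration is good to about 2 mm. A picture is of the moment at which its call begins. calibration takes no time and is no camera call.
- bot.finish_job(): hands the job in, once; it reports no verdict.
Trained networks look in the newest picture that a camera, given by its name, has taken for a name from the list of things; names that differ only in an ending like _2 or _b are one class to them, and where a whole thing is asked for, a point or a joint stands for the part that bears it (a point fixed in the world has none). Each returns a list of dicts, best first, with "conf" (0 to 1); they miss things now and then, are a little off and sometimes report something else, mostly with a low value. They report only what shows in the picture. A call takes as long as a camera call. They do not tell look-alikes from the thing itself.
- cams.recognise(camera, label): "xyz" ([x, y, z] in m, in the coordinates of the camera as it stood for that picture, good to about 4 mm: the middle of the surface that is visible of it).
- cams.regions_of(camera, label): "mask" (420x560 bool, what is visible of it).
- cams.mark_of(camera, label): "xyz" ([x, y, z] in m, in the coordinates of the camera as it stood for that picture, good to about 4 mm: a listed point, or the origin of a listed thing).
The state is a dict: "time": time; "q": joint angles; "joint_vel": joint speeds; "joint_torque": joint torques, N m; "tool_pos": TCP position; "tcp_rot": TCP orientation; "wrist_force": force on the tool from outside, world axes, zero at the start; "torque": the same for the moment, N m; "width": opening from 0.0 (shut) to 1.0 (fully open).
Only numpy, scipy, OpenCV 4.12 (cv2) and the standard library are available. Lean on these libraries where they do the work, as an engineer would, in place of code of your own. Each camera call takes 0.05 s, during which the arm holds its last target.

## Working session

There is one attempt and no reset: what is moved stays moved. The work goes in short steps, Python scripts to look and compute and a tool call to move; the robot and the scene stay as the last step left them, time stands still between calls to the robot, and variables do not carry over. Pictures are saved under pics/ and viewed, and the job is handed in when it is done.

Besides the shell and the picture viewer there is one more tool, called after "Call:" as name([rows], argument=value, ...), one row to a line, values as JSON. play_rows: Moves the arm, as the interface text tells. Its arguments: {"type":"object","properties":{"motion":{"type":"array","items":{"type":"array"}},"gripper":{"type":"number"},"squeeze":{"type":"number"}},"required":["motion"]}

```bash
ls; mkdir -p pics
python3 - <<'E'
from workcell import bot,cams
import cv2,numpy as np
for n in ["top","side"]:
    p,d=cams.read_camera(n); cv2.imwrite(f"pics/{n}0.png",p[:,:,::-1]); np.save(f"{n}_d0.npy",d)
    c=cams.calibration(n); print(n,c)
    for l in ["clamp","end_stop","hinge_rod","lip","press_bar","module","reel","jar","tin","screwdriver"]:
        for r in cams.mark_of(n,l):
            print(l,round(r["conf"],2),np.round(c["R"].T@(np.array(r["xyz"])-c["t"]),4))
print(bot.read_state())
E
```

```text
pics
top {'mtx': array([[478.06819098,   0.        , 284.84996162],
       [  0.        , 478.06819098, 202.85833614],
       [  0.        ,   0.        ,   1.        ]]), 'R': array([[-0.02851315, -0.99945546, -0.01660667],
       [-0.99710704,  0.02960935, -0.07000599],
       [ 0.07045958,  0.01456254, -0.99740833]]), 't': array([0.10491887, 0.63535546, 0.94965471])}
clamp 0.86 [ 0.6182 -0.0035  0.0022]
clamp 0.79 [ 0.8173 -0.1626 -0.0019]
clamp 0.78 [0.4799 0.3441 0.0008]
end_stop 0.97 [0.5257 0.3555 0.0328]
end_stop 0.86 [ 0.6627 -0.0056  0.0321]
end_stop 0.73 [ 0.8487 -0.1597  0.0226]
hinge_rod 0.78 [0.5571 0.0233 0.0399]
hinge_rod 0.65 [ 0.7684 -0.1477  0.027 ]
hinge_rod 0.6 [0.4117 0.3652 0.039 ]
lip 0.84 [0.4797 0.3342 0.0293]
lip 0.59 [ 0.8154 -0.1752  0.0189]
lip 0.56 [ 0.6152 -0.0217  0.0313]
press_bar 0.79 [0.4039 0.398  0.0366]
press_bar 0.77 [0.553  0.0538 0.0312]
press_bar 0.55 [ 0.7657 -0.1293  0.0248]
press_bar 0.32 [ 0.6304 -0.1453  0.0031]
module 0.85 [ 0.557  -0.0116  0.0122]
reel 0.84 [ 6.312e-01 -1.467e-01  3.000e-04]
jar 0.93 [ 0.6343  0.1808 -0.0008]
tin 0.94
[... 1246 characters left out ...]
6.257e-01 -1.420e-01 -6.000e-04]
{'time': 1.1, 'q': array([ 1.20211069e+00,  2.63875050e-01,  1.60398056e+00, -4.52218284e-06,
        1.27370381e+00, -3.69028453e-02]), 'joint_vel': array([-2.95690808e-04, -1.10667856e-03, -2.00127880e-03,  1.76885376e-03,
       -1.30265465e-03,  1.05505109e-05]), 'joint_torque': array([ 4.86628585e-05, -5.15087235e+01, -3.67727315e+01, -1.85029407e-04,
        1.26854484e-03, -1.15337525e-05]), 'tool_pos': array([0.21987356, 0.63818959, 0.23130707]), 'tcp_rot': array([-1.34807286, -0.96143287,  0.96138298]), 'wrist_force': array([ 1.0069214 , -0.33108165, -0.70700166]), 'torque': array([-0.01217488, -0.0051867 , -0.09346746]), 'width': 1.0014640203974705}
```

View pics/top0.png

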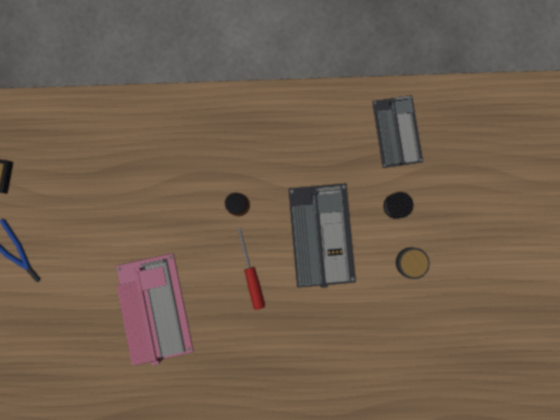

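View pics/side0.png

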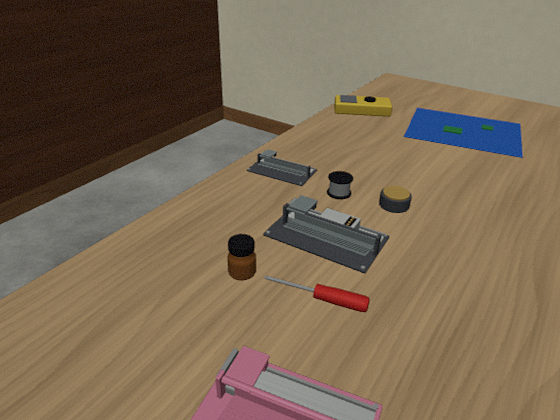

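Run:
```python
from workcell import bot,cams
import cv2,numpy as np
from scipy.spatial.transform import Rotation as Rr
print(Rr.from_rotvec(bot.read_state()["tcp_rot"]).as_matrix().round(3))
for n in ["top","side"]:
    p,d=cams.read_camera(n); c=cams.calibration(n);K=c["mtx"]
    vv,uu=np.mgrid[:420,:560]
    P=np.stack([(uu-K[0,2])/K[0,0]*d,(vv-K[1,2])/K[1,1]*d,d],-1)
    W=(P-c["t"])@c["R"]; np.save(f"W_{n}.npy",W)
    for l in ["clamp","module"]:
        for r in cams.regions_of(n,l):
            m=r["mask"]&(d>0); q=W[m]
            if abs(np.median(q[:,0])-.58)>.06 or abs(np.median(q[:,1]))>.06: continue
            q2=q[q[:,2]>-.01]
            rect=cv2.minAreaRect(q2[:,:2].astype(np.float32)*1000)
            print(n,l,r["conf"],m.sum(),"rect",rect,"z",np.percentile(q[:,2],[2,50,98]).round(4))
            np.save(f"m_{n}_{l}.npy",r["mask"])
    x0,x1,y0,y1=(270,375,170,300) if n=="top" else (255,400,190,270)
    cv2.imwrite(f"pics/{n}z.png",cv2.resize(p[y0:y1,x0:x1,::-1],None,fx=4.5 if n=="top" else 5.5,fy=4.5 if n=="top" else 5.5,interpolation=cv2.INTER_CUBIC))
```

```text
[[ 0.326  0.    -0.945]
 [ 0.945  0.     0.326]
 [ 0.    -1.    -0.   ]]
top module 0.56 724 rect ((559.4189453125, -7.7928314208984375), (69.94844055175781, 41.858428955078125), 0.897813618183136) z [0.0299 0.0361 0.0396]
side clamp 0.58 4530 rect ((569.4684448242188, 7.204597473144531), (205.3278350830078, 133.8558807373047), 2.8306124210357666) z [0.0018 0.0261 0.043 ]
side module 0.58 457 rect ((563.2769165039062, -30.246231079101562), (76.05191040039062, 118.63372039794922), 23.46787452697754) z [-0.0006  0.0349  0.0429]
```

View pics/topz.png

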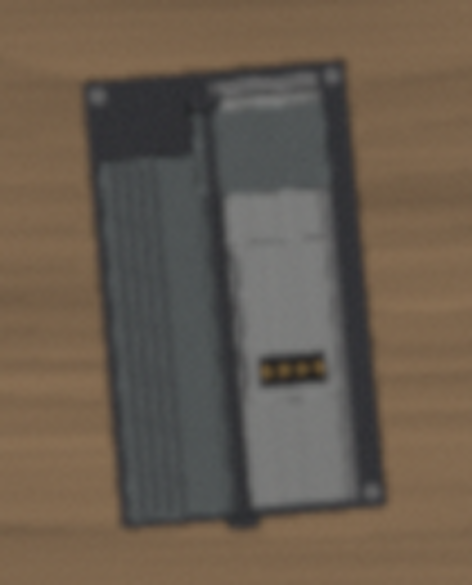

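View pics/sidez.png

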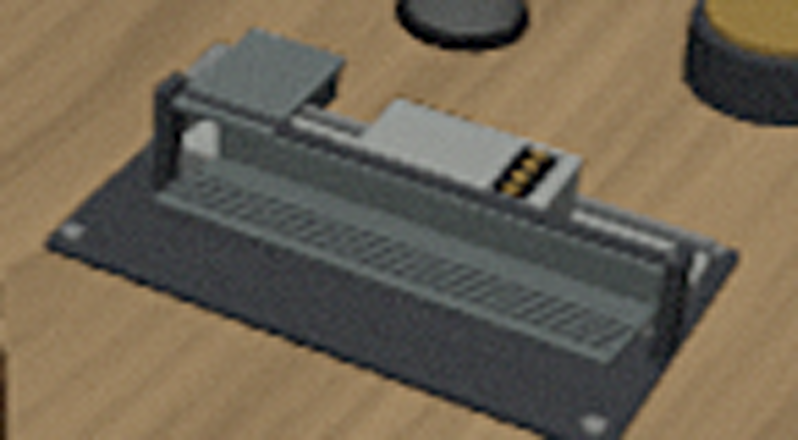

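```bash
cat > h.py <<'E'
import numpy as np
from workcell import cams
def ray(n,u,v,z):
    c=cams.calibration(n);K=c["mtx"]
    d=c["R"].T@np.array([(u-K[0,2])/K[0,0],(v-K[1,2])/K[1,1],1]); o=-c["R"].T@c["t"]
    return o+d*(z-o[2])/d[2]
def fit(L,Wd):
    L=np.array(L,float);Wd=np.array(Wd,float);a=L.mean(0);b=Wd.mean(0)
    H=((L-a).T@(Wd-b)); th=np.arctan2(H[0,1]-H[1,0],H[0,0]+H[1,1])
    R=np.array([[np.cos(th),-np.sin(th)],[np.sin(th),np.cos(th)]]); t=b-R@a
    return th,t,Wd-(L@R.T+t)
E
python3 - <<'E'
from h import *
def pix(n,x,y): 
    return (270+(x+.5)/4.5-.5,170+(y+.5)/4.5-.5) if n=="top" else (255+(x+.5)/5.5-.5,190+(y+.5)/5.5-.5)
L=[(60,82),(60,-40),(-146,-40),(-146,82)]
Wt=[ray("top",*pix("top",*p),.006)[:2]*1000 for p in [(85,82),(340,62),(384,503),(125,525)]]
print(np.round(Wt,1));print(fit(L,Wt))
# side: left corner (60,82) at (47,245); right end (-146,-40) at (740,255)
Ws=[ray("side",*pix("side",*p),.006)[:2]*1000 for p in [(47,243),(738,252)]]
print(np.round(Ws,1), fit([L[0],L[2]],Ws))
# marks
M=dict(c=(0,0),e=(45,0),h=(-60,28),l=(0,-14),p=(-60,62))
obs=dict(c=[(618.2,-3.5),(615.3,-6.2)],e=[(662.7,-5.6),(663.8,-1.6)],h=[(557.1,23.3),(555.7,22.2)],l=[(615.2,-21.7),(616.1,-19.8)],p=[(553,53.8),(549.4,54.4)])
for k in [0,1]: print(fit([M[m] for m in M],[obs[m][k] for m in M]))
# module rear corners top z=36
Wm=[ray("top",*pix("top",*p),.036)[:2]*1000 for p in [(225,197),(323,188),(329,383),(259,386)]]
print(np.round(Wm,1))
W=np.load("W_top.npy");m=np.load("m_top_module.npy");q=W[m];q=q[abs(q[:,2]-.036)<.004]
print(q.mean(0),np.percentile(q[:,0],[1,99]))
E
```

```text
[[670.4  78.2]
 [676.1 -39.5]
 [474.4 -51.9]
 [467.7  65.9]]
(np.float64(0.058899070341680786), array([616.28358168,  -5.25995295]), array([[-0.98468871, -1.95647282],
       [-2.46399714,  2.18141052],
       [ 1.50024151,  1.898227  ],
       [ 1.94844434, -2.1231647 ]]))
[[665.4  82.1]
 [471.8 -50.6]] (np.float64(0.06617361898712205), array([612.85653822,  -2.32935748]), array([[-1.93310076, -1.32495456],
       [ 1.93310076,  1.32495456]]))
(np.float64(0.02006532646073312), array([616.54195297,  -5.63598051]), array([[ 1.65804703,  2.13598051],
       [ 1.16710562, -0.86689859],
       [ 1.10776036,  2.14545577],
       [-1.62284869, -2.06683772],
       [-2.31006432, -1.34769997]]))
(np.float64(0.05570811298771282), array([615.88305598,  -4.54123075]), array([[-0.58305598, -1.65876925],
       [ 2.98675233,  0.4356621 ],
       [ 1.28288678,  2.12542524],
       [-0.56256622, -1.28048739],
       [-3.12401691,  0.37816929]]))
[[614.   17.2]
 [616.8 -26.4]
 [530.5 -25.9]
 [530.    5. ]]
[ 0.55973831 -0.00762853  0.03621811] [0.52596791 0.59385512]
```

Call:
play_rows([
  [[0.07, -0.14, 0], [0, 0, 0.1]],
  [[0.14, -0.28, 0], [0, 0, 0.2]],
  [[0.21, -0.42, 0], [0, 0, 0.3]],
  [[0.28, -0.56, 0], [0, 0, 0.4]],
  [[0.35, -0.7, 0], [0, 0, 0.497]],
  [[0.42, -0.84, 0], [0, 0, 0.497]],
  [[0.5, -1, 0], [0, 0, 0.497]],
  [[0.5, -1, 0], [0, 0, 0.497]],
  [[0.5, -1, 0], [0, 0, 0.497]],
], gripper=0.41)

```text
time: 2.52
tool_pos: [0.4201, 0.238, 0.2315]
tcp_rot: [-1.181, -1.251, 1.25]
wrist_force: [0.5, 0.1, -0.6]
width: 0.594
```

Call:
play_rows([
  [[0.06, -0.14, 0], [0, 0, 0]],
  [[0.12, -0.28, 0], [0, 0, 0]],
  [[0.19, -0.42, 0], [0, 0, 0]],
  [[0.191, -0.555, -0.1], [0, 0, 0]],
  [[0.191, -0.555, -0.2], [0, 0, 0]],
  [[0.191, -0.555, -0.33], [0, 0, 0]],
  [[0.191, -0.555, -0.33], [0, 0, 0]],
])

```text
time: 3.4
tool_pos: [0.4919, 0.0179, 0.095]
tcp_rot: [-1.172, -1.246, 1.258]
wrist_force: [-0.2, 0.4, -0.8]
width: 0.593
```

```bash
cat > look.py <<'E'
import sys,cv2
from h import *
from workcell import bot
k=sys.argv[1]
for n,(x0,x1,y0,y1) in dict(top=(230,400,140,320),side=(230,430,110,290)).items():
    p,d=cams.read_camera(n); np.save(f"d_{n}_{k}.npy",d)
    cv2.imwrite(f"pics/{n}_{k}.png",cv2.resize(p[y0:y1,x0:x1,::-1],None,fx=3.3,fy=3.3,interpolation=cv2.INTER_CUBIC))
s=bot.read_state();print(s["time"],s["tool_pos"].round(4),s["wrist_force"].round(2),s["width"])
E
python3 look.py a
```

```text
3.5 [0.4967 0.0176 0.1   ] [ 0.3  -0.24  0.4 ] 0.5884899419284702
```

View pics/top_a.png

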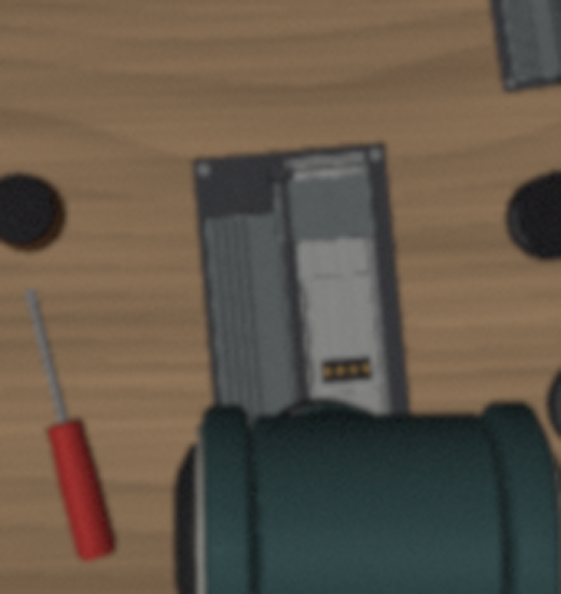

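View pics/side_a.png

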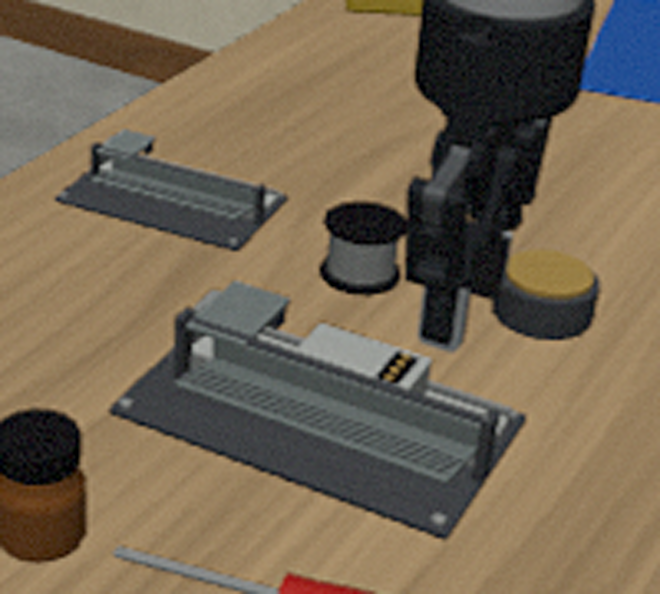

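Run:
```python
from h import *
d=np.load("d_side_a.npy");c=cams.calibration("side");K=c["mtx"]
vv,uu=np.mgrid[:420,:560]
P=np.stack([(uu-K[0,2])/K[0,0]*d,(vv-K[1,2])/K[1,1]*d,d],-1);W=(P-c["t"])@c["R"]
for v in range(190,216,2):
    print(v,[tuple((W[v,u]*1000).round().astype(int).tolist()) for u in range(356,374,3)])
```

```text
190 [(498, 72, 155), (494, 72, 156), (489, 71, 157), (483, 75, 162), (479, 74, 163), (482, 53, 151)]
192 [(498, 73, 152), (493, 73, 154), (488, 73, 155), (482, 76, 159), (478, 73, 159), (481, 55, 149)]
194 [(497, 73, 149), (492, 74, 151), (487, 75, 153), (482, 74, 154), (479, 72, 155), (480, 54, 145)]
196 [(589, -153, -2), (492, 72, 146), (486, 75, 150), (482, 74, 151), (479, 70, 150), (480, 54, 142)]
198 [(586, -147, -2), (498, 57, 133), (493, 58, 135), (488, 57, 137), (479, 68, 145), (482, 47, 134)]
200 [(582, -139, -1), (498, 56, 129), (493, 55, 130), (488, 56, 132), (485, 51, 131), (481, 48, 131)]
202 [(578, -130, 0), (497, 57, 126), (492, 56, 127), (488, 55, 129), (485, 49, 126), (481, 46, 126)]
204 [(576, -128, -4), (497, 54, 121), (493, 53, 121), (486, 57, 126), (485, 47, 122), (481, 45, 122)]
206 [(572, -119, -3), (496, 58, 119), (491, 56, 120), (486, 56, 122), (485, 48, 118), (481, 44, 118)]
208 [(568, -111, -2), (495, 57, 115), (492, 52, 114), (486, 56, 118), (484, 48, 115), (543, -129, -1)]
210 [(563, -101, 1), (494, 59, 113), (491, 54, 111), (485, 56, 115), (483, 48, 111), (539, -121, -1)]
212 [(561, -95, 0), (497, 49, 103), (490, 55, 108), (485, 55, 110), (483, 48, 107), (536, -115, -2)]
214 [(558, -89, -1), (553, -93, -1), (492, 49, 101), (487, 49, 103), (482, 48, 104), (533, -109, -2)]
```

Call:
play_rows([
  [[0, 0, -0.05], [0, 0, 0]],
  [[0, 0, -0.1], [0, 0, 0]],
  [[0, 0, -0.14], [0, 0, 0]],
  [[0, 0, -0.14], [0, 0, 0]],
  [[0, 0, -0.14], [0, 0, 0]],
])

```text
time: 4.12
tool_pos: [0.4974, 0.0164, 0.0445]
tcp_rot: [-1.182, -1.254, 1.252]
wrist_force: [0.7, 0.1, 0.8]
width: 0.592
```

```bash
python3 look.py b
```

```text
4.225 [0.4974 0.0162 0.0445] [ 0.34 -0.35  0.48] 0.588601516566548
```

View pics/side_b.png

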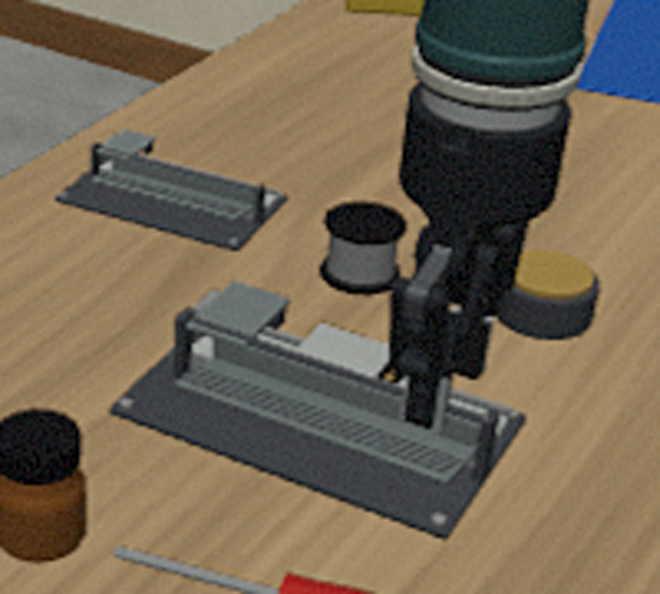

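Call:
play_rows([
  [[0, 0, -0.015], [0, 0, 0]],
  [[0, 0, -0.025], [0, 0, 0]],
  [[0, 0, -0.0325], [0, 0, 0]],
  [[0, 0, -0.0325], [0, 0, 0]],
])

```text
time: 4.72
tool_pos: [0.4958, 0.0161, 0.0298]
tcp_rot: [-1.18, -1.251, 1.253]
wrist_force: [-0.6, 0.3, 0.3]
width: 0.586
```

Call:
play_rows([
  [[0, 0, -0.006], [0, 0, 0]],
  [[0, 0, -0.012], [0, 0, 0]],
  [[0, 0, -0.012], [0, 0, 0]],
])

```text
time: 5.1
tool_pos: [0.4965, 0.0158, 0.0257]
tcp_rot: [-1.182, -1.252, 1.253]
wrist_force: [-1.5, -2.8, 3.6]
width: 0.59
```

```bash
python3 look.py c
```

```text
5.2 [0.4966 0.0159 0.0258] [-0.26 -3.48  2.77] 0.5914362008252143
```

View pics/side_c.png

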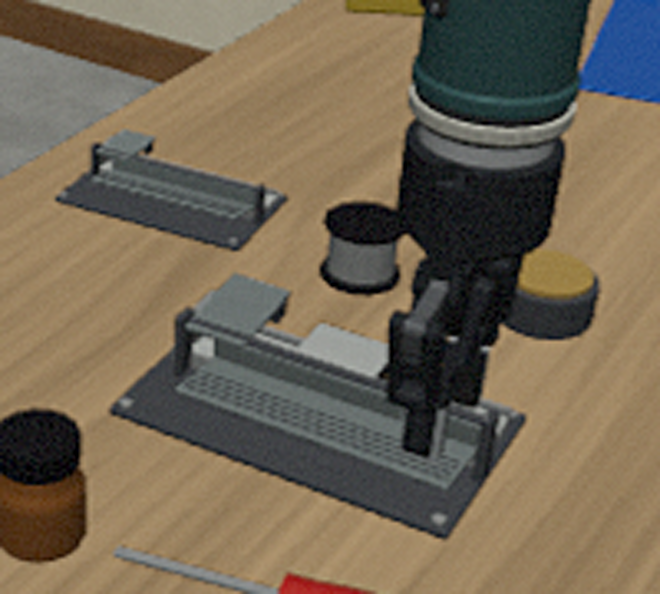

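Call:
play_rows([
  [[0, 0, -0.006], [0, 0, 0]],
  [[0, 0, -0.012], [0, 0, 0]],
  [[0, 0, -0.018], [0, 0, 0]],
  [[0, 0, -0.018], [0, 0, 0]],
])

```text
time: 5.7
tool_pos: [0.4972, 0.0161, 0.0187]
tcp_rot: [-1.182, -1.253, 1.251]
wrist_force: [0.2, -2.2, 6.5]
width: 0.593
```

```bash
python3 look.py d
python3 - <<'E'
from h import *
# flap plate depth in top view -> angle: points clamp x 5..33
d=np.load("d_top_d.npy");c=cams.calibration("top");K=c["mtx"]
vv,uu=np.mgrid[:420,:560]
P=np.stack([(uu-K[0,2])/K[0,0]*d,(vv-K[1,2])/K[1,1]*d,d],-1);W=(P-c["t"])@c["R"]*1000
th=.058;R=np.array([[np.cos(th),-np.sin(th)],[np.sin(th),np.cos(th)]])
C=W.copy();C[...,:2]=(W[...,:2]-[616,-5])@R
m=(d>0)&(C[...,0]>5)&(C[...,0]<32)&(C[...,1]>-18)&(C[...,1]<18)
q=C[m];print(len(q),q[:,2].mean()); p=np.polyfit(q[:,1],q[:,2],1);print("flap angle",-np.arctan(p[0]),"z at y=28",np.polyval(p,28))
E
```

```text
5.8 [0.4972 0.0161 0.0188] [-0.81 -2.52  6.88] 0.5939537992153663
259 53.41462101166593
flap angle 0.336574178841172 z at y=28 43.56616259785813
```

View pics/side_d.png

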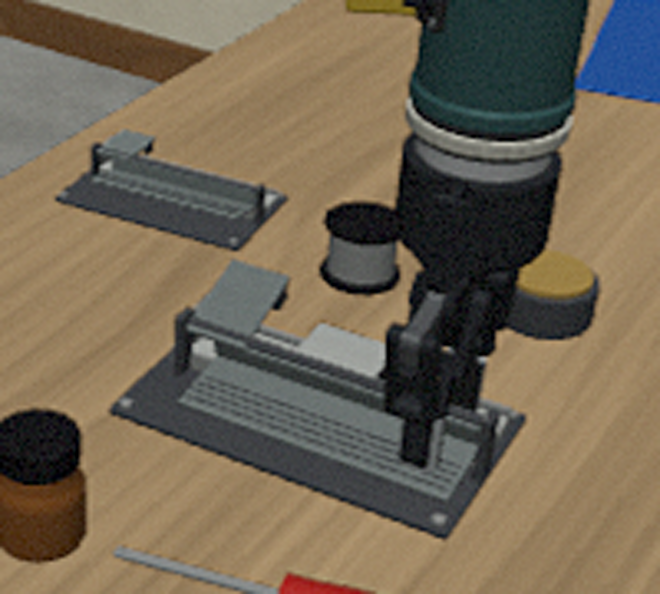

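View pics/top_d.png

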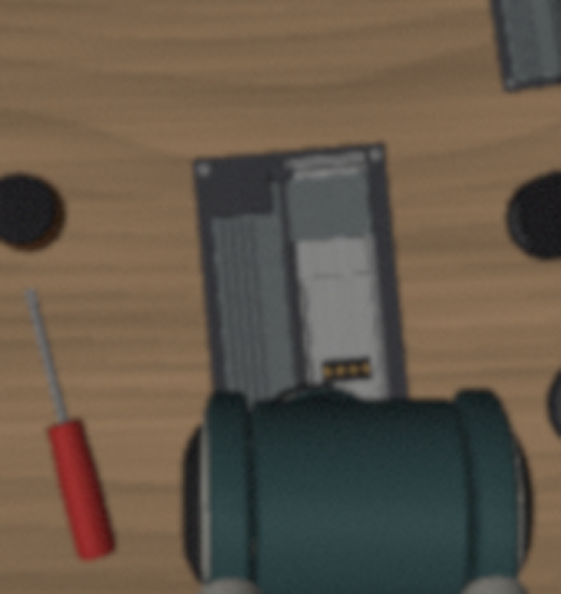

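Call:
play_rows([
  [[0, 0, -0.003], [0, 0, 0]],
  [[0.015, 0.001, -0.003], [0, 0, 0]],
  [[0.03, 0.002, -0.003], [0, 0, 0]],
  [[0.045, 0.003, -0.003], [0, 0, 0]],
  [[0.06, 0.0035, -0.003], [0, 0, 0]],
  [[0.075, 0.0045, -0.003], [0, 0, 0]],
  [[0.075, 0.0045, -0.003], [0, 0, 0]],
])

```text
time: 6.68
tool_pos: [0.5275, 0.0182, 0.0173]
tcp_rot: [-1.182, -1.253, 1.251]
wrist_force: [-0.9, 1.7, 2.6]
width: 0.585
```

```bash
cat > flap.py <<'E'
import sys
from h import *
k=sys.argv[1]
d=np.load(f"d_top_{k}.npy");c=cams.calibration("top");K=c["mtx"]
vv,uu=np.mgrid[:420,:560]
P=np.stack([(uu-K[0,2])/K[0,0]*d,(vv-K[1,2])/K[1,1]*d,d],-1);W=(P-c["t"])@c["R"]*1000
th=.058;R=np.array([[np.cos(th),-np.sin(th)],[np.sin(th),np.cos(th)]])
C=W.copy();C[...,:2]=(W[...,:2]-[616,-5])@R
m=(d>0)&(C[...,0]>5)&(C[...,0]<32)&(C[...,1]>-18)&(C[...,1]<18)&(C[...,2]<75)
q=C[m];print(len(q)); p=np.polyfit(q[:,1],q[:,2],1);print("flap angle",-np.arctan(p[0]),"z28",np.polyval(p,28))
E
python3 look.py e; python3 flap.py e
```

```text
6.775 [0.5274 0.0182 0.0174] [-0.51  2.17  1.46] 0.5914725033075025
260
flap angle 0.3884975834272753 z28 43.46937870283796
```

View pics/side_e.png

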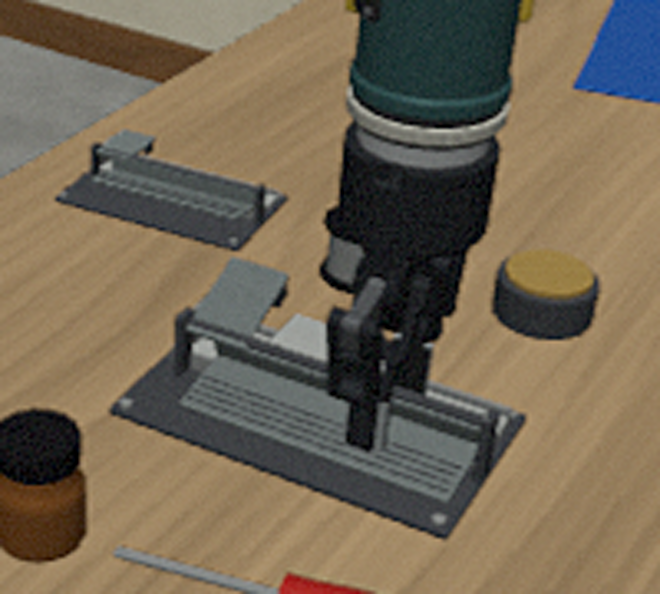

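View pics/top_e.png

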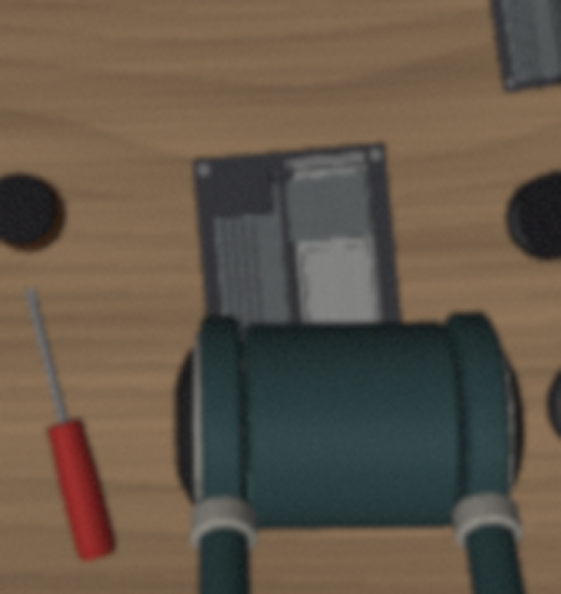

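Call:
play_rows([
  [[0.015, 0.001, 0], [0, 0, 0]],
  [[0.03, 0.002, 0], [0, 0, 0]],
  [[0.045, 0.003, 0], [0, 0, 0]],
  [[0.06, 0.0035, 0], [0, 0, 0]],
  [[0.075, 0.0045, 0], [0, 0, 0]],
  [[0.09, 0.0055, 0], [0, 0, 0]],
  [[0.09, 0.0055, 0], [0, 0, 0]],
])

```text
time: 7.65
tool_pos: [0.5636, 0.0203, 0.0174]
tcp_rot: [-1.182, -1.254, 1.251]
wrist_force: [-1.5, 1.9, 2.5]
width: 0.59
```

```bash
python3 look.py f; python3 flap.py f
```

```text
7.75 [0.5636 0.0204 0.0175] [-0.43  2.69  2.22] 0.5924385030118452
257
flap angle 0.3772852548728158 z28 43.77358995120009
```

View pics/side_f.png

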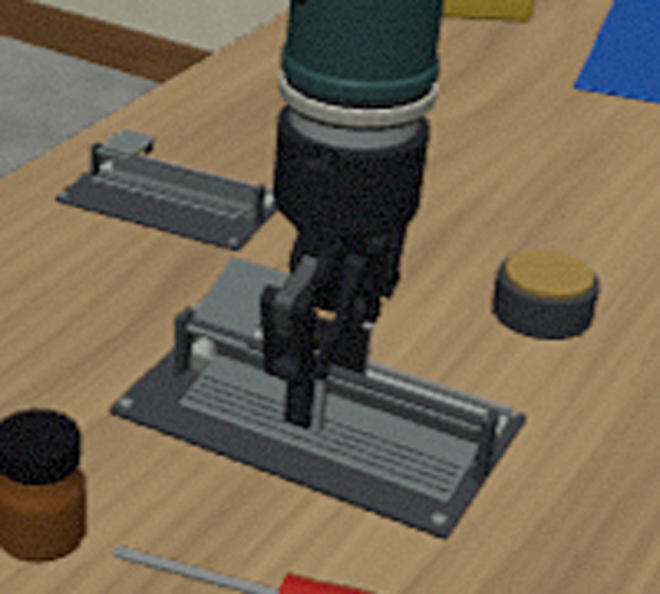

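Call:
play_rows([
  [[0.01, 0.0005, 0], [0, 0, 0]],
  [[0.02, 0.001, 0], [0, 0, 0]],
  [[0.03, 0.0015, 0], [0, 0, 0]],
  [[0.03, 0.0015, 0], [0, 0, 0]],
])

```text
time: 8.25
tool_pos: [0.575, 0.0208, 0.0171]
tcp_rot: [-1.182, -1.253, 1.252]
wrist_force: [-2.0, 1.2, 3.8]
width: 0.592
```

Call:
play_rows([
  [[0.005, 0.0005, 0], [0, 0, 0]],
  [[0.005, 0.0005, 0], [0, 0, 0]],
])

```text
time: 8.5
tool_pos: [0.5764, 0.0209, 0.0171]
tcp_rot: [-1.181, -1.252, 1.252]
wrist_force: [-3.2, 0.9, 3.9]
width: 0.592
```

Call:
play_rows([
  [[0.003, 0, 0], [0, 0, 0]],
  [[0.003, 0, 0], [0, 0, 0]],
])

```text
time: 8.75
tool_pos: [0.5775, 0.021, 0.017]
tcp_rot: [-1.181, -1.252, 1.252]
wrist_force: [-2.7, 0.5, 4.0]
width: 0.591
```

Call:
play_rows([
  [[0.004, 0, 0], [0, 0, 0]],
  [[0.004, 0, 0], [0, 0, 0]],
])

```text
time: 9.0
tool_pos: [0.5779, 0.0209, 0.0169]
tcp_rot: [-1.179, -1.25, 1.253]
wrist_force: [-6.4, 0.4, 6.8]
width: 0.588
```

Call:
play_rows([
  [[0.004, 0, 0], [0, 0, 0]],
  [[0.004, 0, 0], [0, 0, 0]],
])

```text
time: 9.25
tool_pos: [0.5779, 0.0208, 0.0167]
tcp_rot: [-1.177, -1.247, 1.255]
wrist_force: [-10.5, -0.4, 9.7]
width: 0.59
```

```bash
python3 look.py g; python3 flap.py g
```

```text
9.35 [0.5779 0.0208 0.0167] [-10.22  -0.97   9.6 ] 0.5906804418207846
21
flap angle 0.3803530918076777 z28 44.550095648040475
```

View pics/side_g.png

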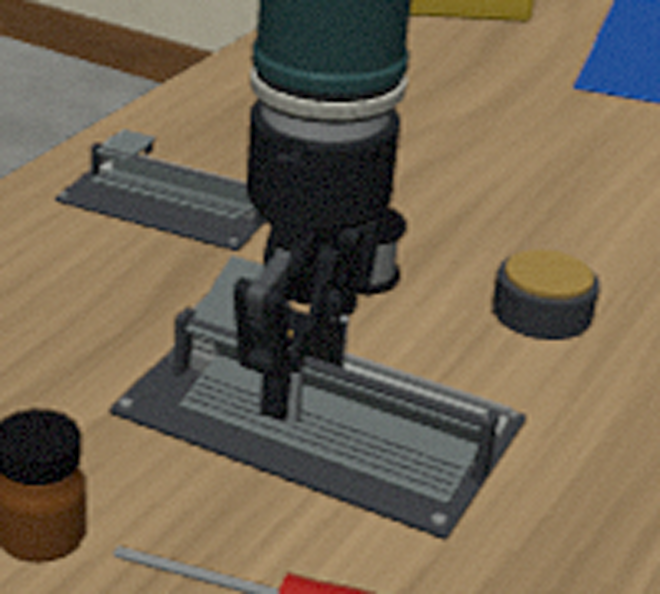

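Call:
play_rows([
  [[-0.01, 0, 0], [0, 0, 0]],
  [[-0.02, -0.001, 0], [0, 0, 0]],
  [[-0.03, -0.0015, 0], [0, 0, 0]],
  [[-0.03, -0.0015, 0], [0, 0, 0]],
])

```text
time: 9.85
tool_pos: [0.5698, 0.0202, 0.0178]
tcp_rot: [-1.183, -1.254, 1.251]
wrist_force: [2.5, -0.5, 4.3]
width: 0.593
```

```bash
python3 look.py h
```

```text
9.95 [0.5698 0.0201 0.0177] [ 3.07 -0.58  4.59] 0.5822393663020159
```

View pics/side_h.png

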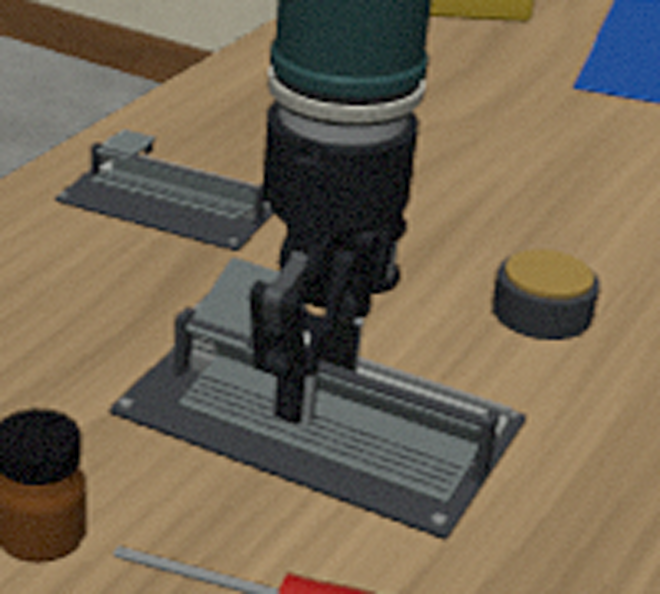

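Call:
play_rows([
  [[-0.03, -0.002, 0], [0, 0, 0]],
  [[-0.06, -0.0035, 0], [0, 0, 0]],
  [[-0.09, -0.0055, 0], [0, 0, 0]],
  [[-0.12, -0.007, 0], [0, 0, 0]],
  [[-0.15, -0.0087, 0], [0, 0, 0]],
  [[-0.15, -0.0087, 0], [0, 0, 0]],
])

```text
time: 10.7
tool_pos: [0.5059, 0.0167, 0.0165]
tcp_rot: [-1.178, -1.249, 1.255]
wrist_force: [-2.1, -0.1, 4.0]
width: 0.592
```

```bash
python3 look.py i; python3 flap.py i
python3 - <<'E'
from workcell import cams
from h import *
th=.058;R=np.array([[np.cos(th),-np.sin(th)],[np.sin(th),np.cos(th)]])
for n in ["top","side"]:
    c=cams.calibration(n)
    for r in cams.mark_of(n,"module"):
        w=(c["R"].T@(np.array(r["xyz"])-c["t"]))*1000; print(n,r["conf"],w,(w[:2]-[616,-5])@R)
E
```

```text
10.8 [0.5061 0.0167 0.0163] [-3.04 -0.25  4.05] 0.5872387283473778
258
flap angle 0.40513213330517833 z28 43.67247457854947
top 0.87 [625.0835808  -10.29377826  11.07664236] [ 8.76143948 -5.81142897]
side 0.49 [627.14021878  -5.10686901   9.59314753] [11.11529126 -0.7524598 ]
```

View pics/side_i.png

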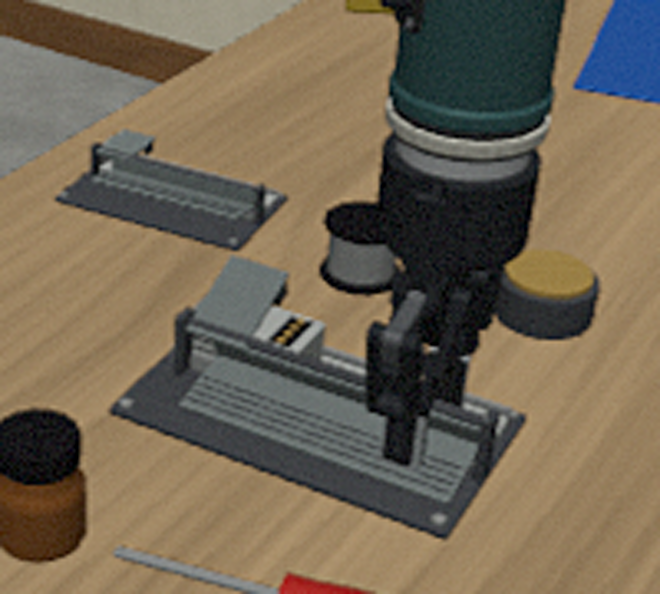

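View pics/top_i.png

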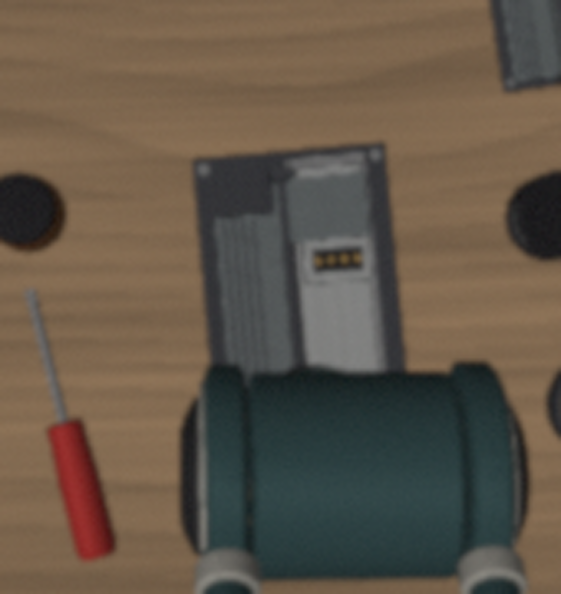

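The networks put the module at clamp x of about 9 to 11 mm, so it is home, and the flap is still open. I'll release it gently.

Call:
play_rows([
  [[0, 0, 0.01], [0, 0, 0]],
  [[0, 0, 0.02], [0, 0, 0]],
  [[0, 0, 0.03], [0, 0, 0]],
  [[0, 0, 0.05], [0, 0, 0]],
  [[0, 0, 0.1], [0, 0, 0]],
  [[-0.1, 0, 0.2], [0, 0, 0]],
  [[-0.2, 0, 0.3], [0, 0, 0]],
  [[-0.2, 0, 0.3], [0, 0, 0]],
  [[-0.2, 0, 0.3], [0, 0, 0]],
])

```text
time: 12.02
tool_pos: [0.4292, 0.0168, 0.1375]
tcp_rot: [-1.183, -1.253, 1.251]
wrist_force: [-0.6, 0.4, -0.1]
width: 0.594
```

```bash
python3 look.py j; python3 flap.py j
python3 - <<'E'
from workcell import cams
from h import *
th=.058;R=np.array([[np.cos(th),-np.sin(th)],[np.sin(th),np.cos(th)]])
for n in ["top","side"]:
    c=cams.calibration(n)
    for l in ["module","reel","jar","tin","screwdriver"]:
      for r in cams.mark_of(n,l)[:1]:
        w=(c["R"].T@(np.array(r["xyz"])-c["t"]))*1000; print(n,l,round(r["conf"],2),w.round(1),((w[:2]-[616,-5])@R).round(1))
E
```

```text
12.125 [0.4287 0.0169 0.1361] [1.24 0.47 0.01] 0.5900318248489868
251
flap angle 0.2016841891525471 z28 43.50934942740778
top module 0.77 [625.   -8.6  11.3] [ 8.8 -4.1]
top reel 0.64 [ 6.288e+02 -1.431e+02  5.000e-01] [   4.8 -138.6]
top jar 0.82 [6.389e+02 1.800e+02 2.000e-01] [ 33.6 183.4]
top tin 0.68 [ 510.5 -166.5   -1.1] [-114.7 -155.1]
top screwdriver 0.88 [508.4 164.8   1.6] [-97.6 175.7]
side module 0.63 [624.9  -7.3  10.3] [ 8.7 -2.8]
side reel 0.95 [ 626.3 -147.4   -2.5] [   2.  -142.8]
side jar 0.64 [638.6 177.3  -1.8] [ 33.1 180.7]
side tin 0.76 [ 511.5 -167.4   -5.6] [-113.7 -156.1]
side screwdriver 0.88 [510.1 163.6  -2.9] [-96.  174.5]
```

View pics/side_j.png

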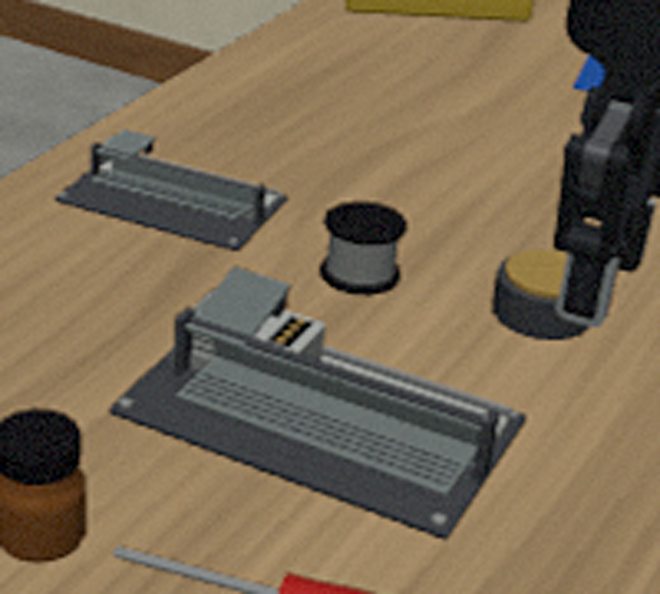

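The flap now rests on the module at about 0.20 rad, the arm is clear, and the bystanders haven't moved.

```bash
python3 -c "
from workcell import bot
print(bot.finish_job())"
```

```text
the job is handed in; nothing more can be done
None
```

The module is home in the larger grey clamp with the flap closed onto it, and I handed the job in at about 12 s; it reported no verdict.

- **What I did:** One fingertip pressed the bar, and the flap measured about 0.34 to 0.40 rad in each check until release. The other fingertip pushed the module along the channel until it met the end stop, where the wrist force rose to about 10 N with no further travel. I then backed off, checked the position with the flap still open, lifted away and moved clear.
- **Last checks:**
  - **Module:** both cameras put its origin at clamp x of about 8.7 mm. Home is 10 mm, the limit is 6 mm and the networks are good to about 4 mm.
  - **Flap:** it rests at about 0.20 rad.
  - **Wrist force:** about 1 N, within sensor noise.
  - **Bystanders:** the reel, jar, tin and screwdriver all read within about 8 mm of their first positions, which is detection noise.
- **Disagreements:**
  - The networks put the module 3 to 4 mm to the side of the channel's centre line. The rails allow only about 1.5 mm, so I took this as measurement error.
  - The vertical force on the bar fell from about 7 N to 2 N while sliding, although the flap stayed open. I put this down to friction but did not confirm it.

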